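# Grease the blower bearing with a push-type grease gun

### The job

Regrease the pillow-block bearing of the exhaust blower. Push it flat along the bench until the end of its foot butts squarely against the aluminium bench stop, then take the grease gun out of its rest and press the coupler squarely onto the tilted grease nipple until it snaps on. Keep pushing along the nipple so that the barrel goes down against its spring to nearly the end of its stroke, and finish still gripping the gun and holding it down there, with the bearing against the stop and the other things on the bench left where they are.

Things in the scene. Friction and masses are not known exactly. Their poses are not given: they have to be found in the camera images.
- stop: bench stop: aluminium angle fixed to the bench, 220 long, 30 high, upright leg 5 thick; on the robot's left. Origin at bench level in the middle of its working face (the flat face towards the bearing). x points horizontally square into that face (the direction in which to push the bearing), y along the face, z up. The foot flange of the angle lies behind the face, at +x
- bearing: loose dark grey cast-iron pillow-block bearing, about 0.66 kg. Foot 127 long (x), 38 wide (y), 14 high; round housing 63 across, 26 wide, top 65 above the bench. Origin on the bench under the middle of the foot; z up; x along the foot to the end that goes against the stop. It starts 90 to 160 mm short of the stop, its x within 0.2 rad of the stop's x
- bearing_nose (a point): middle of the lower edge of the foot's end that goes against the stop, 63.5 along x from the bearing's origin
- nipple: steel grease nipple fixed in the housing's top, leaning 30 degrees from upright, away from the stop. Origin at the centre of its tip, 26 behind (-x) and 78 above the bearing's origin; z outwards along its axis. Head: blunt cone 4.8 across at the tip, 10 across from 3.5 below it; behind it a neck 6 across; hexagon 14 across from 13 below the tip
- gun: push-type grease gun, 0.39 kg, round, aluminium, hanging nose down in its rest. Origin on its axis at the flange's underside; z along the axis from nose to back end (up in the rest). Flange 46 across, z 0 to 6 (mm); above it the grip, 32 across, grooved, z 6 to 58, free above the rest; below, the barrel, 32 across, to z -45, then tube and coupler. Fingers on the grip may bear on the flange to push
- coupler_mouth (a point): centre of the coupler's open end, 100 below the flange's underside on the gun's axis while the spring is relaxed. The coupler is steel, 22 across and 29 long, its mouth a funnel 17 across at the rim narrowing to 11
- coupler_seat (a point): seat inside the coupler on the gun's axis, 12 in from the mouth. When the coupler has snapped on, the nipple's tip touches it; the spring jaws snap over the nipple's head at about 9 N push (up to 11), when the seat is still about 4 away from the tip
- stroke (a joint): how far the barrel has been pushed down over the coupler's tube, m: 0 relaxed, 0.012 at the end of the stroke. Return spring: 5 N at the start, 14.6 N at 12 mm. It reaches about 5 mm before the jaws snap, then springs back by about 3 mm
- rest: grey steel stand screwed to the bench, on the robot's right. Origin on the bench under its centre, z up. Top plate 76 x 76, its top 108 above the bench, with a hole 37 across in which the gun hangs on its flange; two side plates carry it. The gun's mouth hangs 8 above the bench: lift it 115 or more to clear the plate
- spanner: steel spanner 170 long, lying behind the stop; leave it alone
- old_insert: old bearing ring lying flat, 47 across, 16 high; leave it alone
- reagent: amber jar with a white cap, 64 across, 135 high; leave it alone
- tip_box: pipette-tip box, 87 x 124, 85 high; leave it alone
There are look-alikes about, which are no part of the job. Several things look just like the bearing: the one meant starts farthest to the robot's left.

How it is judged:
On the way, in this order (a step that is already met when the one before it is completed fails the run):
1. the end of the bearing's foot butts squarely against the stop (x of bearing_nose in the frame of stop above -0.005 m and y of bearing_nose in the frame of stop between -0.07 and 0.07 m and angle between the x axis of bearing and the x axis of stop, either way round below 0.1 rad and angle between bearing's own z axis and vertical below 0.05 rad), for 0.2 s.
2. the gun is gripped and out of its rest (height (world z) of coupler_mouth above 0.11 m and contact force between the fingers and gun above 2 N), for 0.2 s.
3. the coupler has snapped onto the nipple (distance between coupler_seat and nipple below 0.002 m and angle between the z axis of gun and the z axis of nipple, either way round below 0.14 rad), for 0.1 s.
At the end, for the whole second after the job is handed in: coupler snapped on (nipple tip within 2 mm of the seat), gun within 8 degrees of the nipple's axis, barrel down 9 mm or more and held still in the fingers; bearing flat, its foot within 6 mm of the stop's face, 6 degrees of square and 80 mm of the stop's middle (all of step 3 and value of joint stroke above 0.009 m and contact force between the fingers and gun above 2 N and linear speed of each of gun, bearing below 0.01 m/s and x of bearing_nose in the frame of stop above -0.006 m and y of bearing_nose in the frame of stop between -0.08 and 0.08 m and angle between the x axis of bearing and the x axis of stop, either way round below 0.11 rad and angle between bearing's own z axis and vertical below 0.05 rad); the arm keeps its last pose, push and grip.
It fails at once if the bearing is lifted off the bench or tipped (height (world z) of bearing above 0.015 m or angle between bearing's own z axis and vertical above 0.2 rad).
It fails at once if the spanner is moved by more than 25 mm (distance of spanner from where it was at the start of the episode above 0.025 m).
It fails at once if the old bearing insert is moved by more than 25 mm (distance of old_insert from where it was at the start of the episode above 0.025 m).
It fails at once if the bottle is moved by more than 25 mm (distance of reagent from where it was at the start of the episode above 0.025 m).
It fails at once if the tip box is moved by more than 25 mm (distance of tip_box from where it was at the start of the episode above 0.025 m).
It also fails if it takes over 64 s, if anything falls off the work surface, if the arm or the gripper's body presses on something with over 40 N, if the wrist force passes 120 N, or if a joint passes its speed limit or range.

### The arm

A 7-joint arm with a two-finger parallel gripper is mounted at the origin on the work surface. World frame = base frame: x ahead of the robot, y to its left, z up, the work surface at z = 0. Lengths are in m, angles in rad, forces in N, time in s.
With the tool pointing down it reaches from about 0.425 to 0.875 m from the base axis. Payload 4.7 kg.
Tool frame: the origin (TCP) lies midway between the tips of the shut fingers; the grasp point (between the pads) lies 19 mm behind it; z points along the fingers, x is the direction in which the jaws open and shut, and the axes are right-handed (so a half turn about z gives the same grasp; the last joint's range is limited). The gripper opens to 87 mm and grips with 3 to 60 N. Pads are 19 mm wide; open, the fingers measure 117 mm over their backs; the gripper's body (75 mm by 190 mm) begins 51 mm behind the grasp point.
Start: joints at [-1.306, 0.321, -0.07, 1.45, 0.023, 1.371, -0.057], TCP at [0.161, 0.63, 0.223] pointing down, gripper open.
Joint ranges: [-2.86, 2.86], [-0.3, 2.09], [-1.38, 1.24], [0.06, 2.45], [-1.56, 4.7], [0.09, 2.05], [-2.69, 2.69]. Speed limits (rad/s): [2.57, 2.57, 3.14, 3.14, 3.14, 3.14, 3.14].

### API

Orientations are given as a rotation vector (axis times angle).
In Python, from bench import get_state, eyes, ticket gives the robot as it stands.
- The arm moves only by the tool carry_out, never from a script. Its argument "motion" is a list of rows, each a list of 2 entries, a list of its own where there are three numbers: the shift along the world's x, y, z in m, then the turn about the world's z in rad. A call has 1 to 20 rows; each row is the pose to reach, as a shift and turn from the pose commanded when the call began; what a row does not reach only later rows make up. A row lasts 1/10 s, in which the tool goes at most 50 mm and 8.59 degrees, less where a joint would pass 70% of its speed; a pose out of reach is approached as far as the arm can. A call with a gripper value outside its range is refused whole. "grip" is the gripper command: -1 is fully open, 1 is shut, values between are in proportion, set as the call begins (left out, the last holds). The fingers move at their own pace and stop on an object; "squeeze" is the grip in N (left out, the last holds). Time passes only in rows, so rows that repeat a pose let the fingers close. It gives the time, the measured TCP pose, the force and the opening at its end, in the units of the state.
- get_state(): the state, without advancing time (a new reading comes with each control period).
- eyes.get_image(name): name is "scene" or "top" or "wrist"; returns a dict with "pixels" (400x640x3 uint8, blue, green, red), "mtx" (3x3 intrinsics, pixels), "dist_coeffs" ([k1, k2, p1, p2, k3] as OpenCV has them; the pictures are not rectified), "extrinsics" (4x4, takes a point from camera to world coordinates). Camera axes: x right, y down, z forward; pixel columns grow to the right and rows downward; lengths in m; the calibration is good to about 2 mm. A picture is of the moment at which its call begins. There is no depth.
- ticket.close_job(): hands the job in, once; it reports no verdict.
The state is a dict: "time": time; "joint_positions": joint angles; "qd": joint speeds; "joint_torque": joint torques, N m; "position": TCP position; "tool_rot": TCP orientation; "ft_force": force on the tool from outside, world axes, zero at the start; "torque": the same for the moment, N m; "grip_width": opening from 0.0 (shut) to 1.0 (fully open).
Only numpy, scipy, OpenCV 4.12 (cv2) and the standard library are available. Lean on these libraries where they do the work, as an engineer would, in place of code of your own. Each camera call takes 0.05 s, during which the arm holds its last target. There are 200 camera calls.

## Working session

There is one attempt and no reset: what is moved stays moved. The work goes in short steps, Python scripts to look and compute and a tool call to move; the robot and the scene stay as the last step left them, time stands still between calls to the robot, and variables do not carry over. Pictures are saved under pics/ and viewed, about 8 in all and at most 12, crops included, and the job is handed in when it is done.

Besides the shell and the picture viewer there is one more tool, called as name(argument=value, ...), one argument or row to a line, values as JSON. carry_out: Moves the arm, as the interface text tells. Its arguments: {"type":"object","properties":{"motion":{"type":"array","items":{"type":"array"}},"grip":{"type":"number"},"squeeze":{"type":"number"}},"required":["motion"]}

```bash
mkdir -p pics; cat > h.py <<'E'
import numpy as np, cv2
from bench import get_state, eyes, ticket
def grab(n,f=None):
    d=eyes.get_image(n)
    if f: cv2.imwrite('pics/'+f,d['pixels']); np.savez('pics/'+f+'.npz',**{k:np.array(v) for k,v in d.items()})
    return d
def load(f): return dict(np.load('pics/'+f+'.npz'))
def ray(d,uv):
    p=cv2.undistortPoints(np.array(uv,float).reshape(-1,1,2),np.array(d['mtx']),np.array(d['dist_coeffs'])).reshape(-1,2)
    E=np.array(d['extrinsics']); return E[:3,3],np.c_[p,np.ones(len(p))]@E[:3,:3].T
def onz(d,uv,z):
    o,r=ray(d,uv); return o+r*((z-o[2])/r[:,2])[:,None]
def proj(d,P):
    E=np.linalg.inv(np.array(d['extrinsics'])); 
    return cv2.projectPoints(np.array(P,float).reshape(-1,1,3),cv2.Rodrigues(E[:3,:3])[0],E[:3,3],np.array(d['mtx']),np.array(d['dist_coeffs']))[0].reshape(-1,2)
def tri(d1,u1,d2,u2):
    a,r=ray(d1,[u1]);b,s=ray(d2,[u2]);r=r[0];s=s[0]
    t=np.linalg.lstsq(np.c_[r,-s],b-a,rcond=None)[0];p=a+r*t[0];q=b+s*t[1]
    return (p+q)/2,np.linalg.norm(p-q)
E
python3 - <<'E'
from h import *
for n in('scene','top','wrist'):
    d=grab(n,n+'0.png'); print(n,np.round(d['extrinsics'],3).tolist(),np.round(d['mtx'],0).tolist())
s=get_state();print({k:np.round(v,3).tolist() for k,v in s.items()})
a=cv2.imread('pics/scene0.png');b=cv2.imread('pics/top0.png')
E
```

```text
scene [[-0.334, 0.803, -0.495, 1.091], [0.943, 0.288, -0.169, 0.221], [0.007, -0.523, -0.853, 0.952], [0.0, 0.0, 0.0, 1.0]] [[457.0, 0.0, 317.0], [0.0, 457.0, 197.0], [0.0, 0.0, 1.0]]
top [[-0.016, -0.987, 0.16, 0.382], [-1.0, 0.02, 0.02, 0.029], [-0.023, -0.159, -0.987, 1.189], [0.0, 0.0, 0.0, 1.0]] [[507.0, 0.0, 324.0], [0.0, 507.0, 200.0], [0.0, 0.0, 1.0]]
wrist [[0.248, 0.93, 0.273, 0.087], [0.969, -0.237, -0.072, 0.648], [-0.002, 0.282, -0.959, 0.384], [0.0, 0.0, 0.0, 1.0]] [[360.0, 0.0, 321.0], [0.0, 360.0, 201.0], [0.0, 0.0, 1.0]]
{'time': 0.15, 'joint_positions': [-1.306, 0.322, -0.07, 1.451, 0.023, 1.371, -0.057], 'qd': [-0.0, -0.002, -0.002, -0.005, -0.001, -0.001, 0.0], 'joint_torque': [-0.001, -49.18, -0.405, -31.287, -0.064, 0.041, 0.0], 'position': [0.161, 0.629, 0.222], 'tool_rot': [2.481, 1.926, -0.002], 'ft_force': [0.425, -0.422, -0.201], 'torque': [-0.005, 0.005, -0.024], 'grip_width': 1.002}
```

View pics/top0.png

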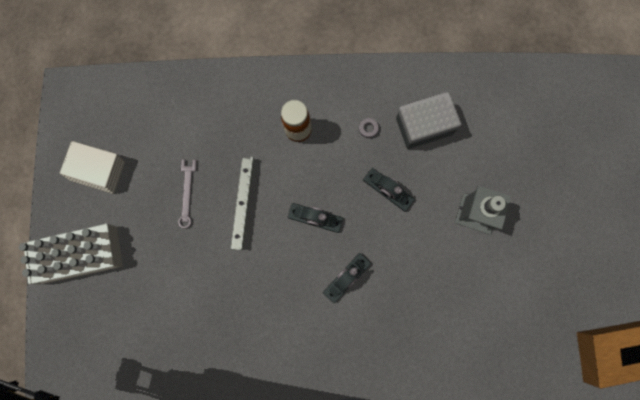

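View pics/scene0.png

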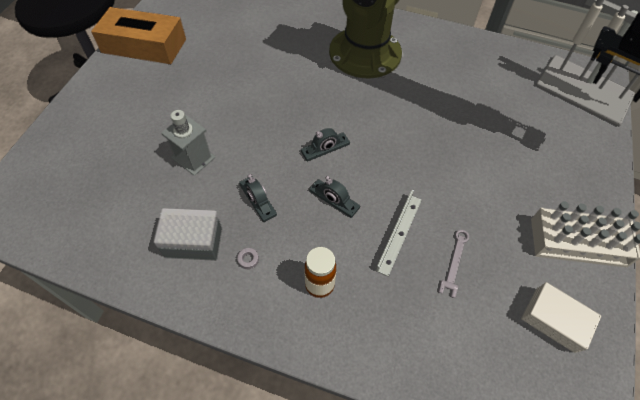

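```bash
python3 - <<'E'
from h import *
d=load('top0.png')
print(onz(d,[(290,209),(343,227),(316,217)],.014).round(3), 'stop ends',onz(d,[(250,158),(240,248)],.03).round(3))
print('gun top',onz(d,[(497,205)],.166).round(3),'plate',onz(d,[(475,190),(510,196),(503,234),(461,226)],.108).round(3))
print('look-alikes',onz(d,[(390,190),(347,278),(295,110),(369,128)],.02).round(3))
b=d['pixels'][130:300,200:540]; cv2.imwrite('pics/topc.png',cv2.resize(b,None,fx=2.35,fy=2.35,interpolation=cv2.INTER_CUBIC))
E
```

```text
[[0.551 0.133 0.014]
 [0.507 0.01  0.014]
 [0.531 0.072 0.014]] stop ends [[0.673 0.226 0.03 ]
 [0.461 0.248 0.03 ]]
gun top [[ 0.529 -0.306  0.166]] plate [[ 0.571 -0.278  0.108]
 [ 0.557 -0.355  0.108]
 [ 0.474 -0.334  0.108]
 [ 0.493 -0.242  0.108]]
look-alikes [[ 0.591 -0.102  0.02 ]
 [ 0.389  0.003  0.02 ]
 [ 0.792  0.119  0.02 ]
 [ 0.742 -0.058  0.02 ]]
```

View pics/topc.png

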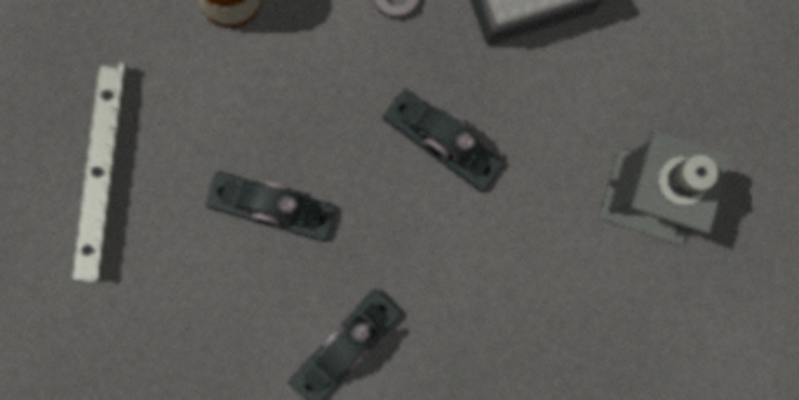

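carry_out(
  motion=[
    [[0.02,-0.025,0],-0.08],
    [[0.045,-0.05,0],-0.2],
    [[0.07,-0.08,0],-0.32],
    [[0.095,-0.11,0],-0.44],
    [[0.12,-0.14,0],-0.56],
    [[0.145,-0.17,0],-0.68],
    [[0.17,-0.2,0],-0.8],
    [[0.195,-0.23,0],-0.92],
    [[0.22,-0.26,0],-1.04],
    [[0.25,-0.29,0],-1.16],
    [[0.28,-0.32,0],-1.28],
    [[0.31,-0.36,0],-1.4],
    [[0.34,-0.4,0],-1.5],
    [[0.37,-0.43,0],-1.6],
    [[0.4,-0.46,0],-1.66],
    [[0.41,-0.47,0],-1.67],
    [[0.41,-0.47,0],-1.67],
    [[0.41,-0.47,0],-1.67],
  ],
)

```text
time: 1.95
position: [0.5704, 0.1612, 0.2221]
tool_rot: [-3.094, 0.544, 0.003]
ft_force: [0.5, 0.8, 0.1]
grip_width: 0.998
```

```bash
python3 - <<'E'
from h import *
d=grab('wrist','w1.png'); E=np.array(d['extrinsics']);print(E[:3,3])
E
```

```text
[0.59745874 0.23353855 0.38445548]
```

View pics/w1.png

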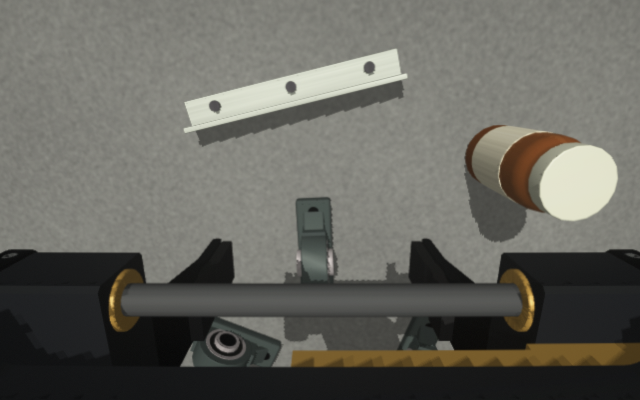

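```bash
python3 - <<'E'
from h import *
d=load('w1.png'); g=cv2.cvtColor(d['pixels'],cv2.COLOR_BGR2GRAY)
# bearing front foot mask
hsv=cv2.cvtColor(d['pixels'],cv2.COLOR_BGR2HSV)
for r in range(205,240,6): print(r,hsv[r,288:340:4].tolist() if r==205 else '', g[r,290:338].tolist())
F=onz(d,[(297,199),(329,199)],.014); S=onz(d,[(185,131),(407,76)],.03); B=onz(d,[(186,103),(397,50)],.004)
print(F,S,B)
sy=S[1]-S[0]; print(np.linalg.norm(sy)); sx=np.array([-sy[1],sy[0]])/np.linalg.norm(sy[:2]); print('stop x',sx,np.arctan2(*sx[::-1]))
by=F[1]-F[0]; print('foot w',np.linalg.norm(by)); m=F.mean(0)[:2]; print('nose',m,'gap',(S[0,:2]-m)@sx,'lateral',(m-S.mean(0)[:2])@sy[:2]/np.linalg.norm(sy))
print('bearing yaw by end edge',np.arctan2(by[0],-by[1]), np.arctan2(-by[1],by[0]))
E
```

```text
205 [[30, 11, 137], [34, 15, 135], [69, 23, 78], [71, 24, 85], [70, 27, 86], [73, 27, 85], [70, 27, 84], [75, 30, 85], [72, 30, 86], [73, 27, 85], [71, 26, 79], [30, 15, 133], [30, 14, 131]] [135, 133, 134, 133, 129, 105, 75, 77, 81, 83, 82, 82, 81, 82, 83, 82, 83, 83, 82, 82, 81, 81, 81, 82, 82, 81, 81, 81, 82, 82, 82, 82, 82, 81, 82, 82, 81, 81, 76, 69, 80, 113, 132, 134, 134, 132, 130, 129]
211  [133, 131, 130, 132, 132, 113, 82, 76, 80, 82, 82, 82, 82, 81, 82, 83, 82, 74, 57, 47, 47, 47, 48, 49, 50, 52, 53, 55, 68, 80, 84, 82, 81, 80, 82, 82, 81, 81, 78, 69, 68, 100, 128, 130, 129, 129, 130, 131]
217  [132, 130, 129, 131, 131, 126, 101, 76, 78, 82, 83, 81, 79, 76, 82, 89, 90, 90, 91, 90, 90, 90, 90, 90, 90, 90, 91, 90, 90, 90, 90, 88, 81, 71, 74, 81, 80, 81, 79, 71, 65, 92, 122, 127, 129, 129, 129, 128]
223  [134, 132, 131, 131, 130, 129, 107, 79, 76, 80, 82, 81, 80, 77, 82, 89, 92, 92, 92, 92, 92, 92, 92, 91, 91, 92, 92, 92, 91, 91, 92, 91, 85, 70, 70, 80, 81, 81, 79, 72, 64, 87, 119, 133, 135, 136, 137, 137]
229  [132, 131, 130, 129, 128, 125, 111, 85, 74, 79, 81, 79, 70, 60, 69, 81, 84, 83, 82, 81, 79, 80, 79, 78, 77, 76, 76, 75, 74, 73, 71, 70, 66, 58, 55, 64, 76, 80, 80, 75, 66, 70, 102, 125, 129, 130, 130, 129]
235  [132, 134, 133, 134, 133, 133, 129, 106, 76, 77, 80, 77, 75, 77, 76, 76, 76, 75, 75, 74, 74, 74, 74, 74, 73, 73, 72, 72, 71, 71, 70, 69, 68, 68, 66, 57, 49, 61, 75, 75, 68, 67, 97, 126, 130, 130, 132, 132]
[[0.53659355 0.14225216 0.014     ]
 [0.56877944 0.13060145 0.014     ]] [[0.46140937 0.24754082 0.03      ]
 [0.67833565 0.22270985 0.03      ]] [[0.46478651 0.27377111 0.004     ]
 [0.68179954 0.24856585 0.004     ]]
0.21834282021041881
stop x [0.11372472 0.9935123 ] 1.4568250296510024
foot w 0.0342296720186161
nose [0.55268649 0.1364268 ] gap 0.10001268135540245 lateral -0.005850054681611762
bearing yaw by end edge 1.2234873174430907 0.3473090093518059
```

```bash
python3 - <<'E'
from h import *
d=load('w1.png'); g=cv2.cvtColor(d['pixels'],cv2.COLOR_BGR2GRAY).astype(float)
L=[];R=[]
for r in range(203,238,2):
    row=g[r]; 
    a=next(c for c in range(285,305) if row[c]<105); a=a-1+(row[a-1]-105)/(row[a-1]-row[a])
    b=next(c for c in range(342,320,-1) if row[c]<100); b=b+1-(row[b+1]-100)/(row[b+1]-row[b])
    L.append((a,r));R.append((b,r))
ang=[]
for P in(L,R):
    W=onz(d,P,.014)[:,:2]; v=np.linalg.svd(W-W.mean(0))[2][0]; v*=np.sign(v[1]); print(np.arctan2(v[1],v[0]),W[0]); ang.append(W.mean(0))
print('width',np.linalg.norm(ang[0]-ang[1]))
mid=(np.array(onz(d,L,.014))+onz(d,R,.014))[:,:2]/2; print(mid[0],mid[-1])
top=[next(r for r in range(190,210) if g[r,c]<105) for c in (303,308,313,318,323)];print(top)
T=onz(d,list(zip((303,308,313,318,323),top)),.014)[:,:2]; v=np.polyfit(T[:,0],T[:,1],1); print(T.mean(0),np.arctan2(1,-v[0]))
E
```

```text
1.2633859257218265 [0.5328899  0.13884227]
1.282148295028515 [0.56852097 0.12594531]
width 0.03895532404275241
[0.55070543 0.13239379] [0.53959353 0.09474369]
[198, 198, 197, 197, 197]
[0.55330151 0.13809521] 1.2861962965065457
```

carry_out(
  motion=[
    [[-0.012,-0.02,-0.03],0.052],
    [[-0.023,-0.039,-0.07],0.052],
    [[-0.023,-0.039,-0.11],0.052],
    [[-0.023,-0.039,-0.15],0.052],
    [[-0.023,-0.039,-0.18],0.052],
    [[-0.023,-0.039,-0.2],0.052],
    [[-0.023,-0.039,-0.21],0.052],
    [[-0.023,-0.039,-0.215],0.052],
    [[-0.023,-0.039,-0.215],0.052],
  ],
)

```text
time: 2.9
position: [0.5482, 0.1217, 0.0078]
tool_rot: [-3.107, 0.464, -0.0]
ft_force: [1.1, 0.4, -0.9]
grip_width: 0.999
```

carry_out(
  motion=[
    [[0,0,0],0],
    [[0,0,0],0],
    [[0,0,0],0],
    [[0,0,0],0],
    [[0,0,0],0],
    [[0,0,0],0],
    [[0,0,0],0],
    [[0,0,0],0],
  ],
  grip=1,
  squeeze=15,
)

```text
time: 3.7
position: [0.5476, 0.121, 0.0075]
tool_rot: [-3.107, 0.467, 0.002]
ft_force: [-2.2, 0.9, 2.4]
grip_width: 0.437
```

```bash
python3 - <<'E'
from h import *
d=grab('wrist','w2.png')
E
```

```text
(no output)
```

View pics/w2.png

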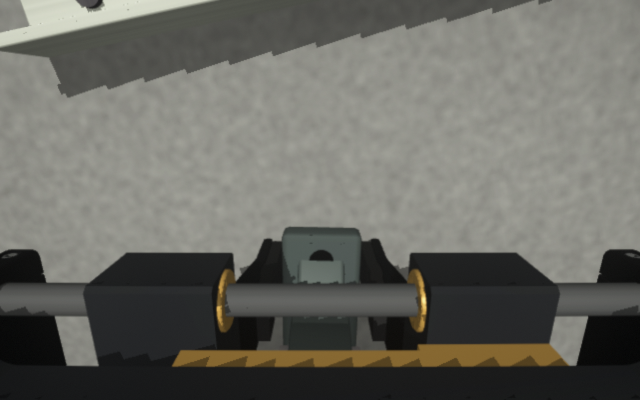

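carry_out(
  motion=[
    [[0.001,0.006,0],0.01],
    [[0.003,0.018,0],0.035],
    [[0.005,0.032,0],0.065],
    [[0.007,0.046,0],0.095],
    [[0.009,0.06,0],0.125],
    [[0.011,0.073,0],0.155],
    [[0.0125,0.083,0],0.182],
    [[0.013,0.088,0],0.182],
    [[0.013,0.088,0],0.182],
  ],
)

```text
time: 4.65
position: [0.5619, 0.2087, 0.0076]
tool_rot: [3.136, -0.182, 0.002]
ft_force: [0.1, -1.9, 0.1]
grip_width: 0.431
```

carry_out(
  motion=[
    [[0.0003,0.003,0],0],
    [[0.0006,0.006,0],0],
    [[0.001,0.009,0],0],
    [[0.001,0.011,0],0],
    [[0.001,0.011,0],0],
  ],
)

```text
time: 5.15
position: [0.5625, 0.2187, 0.0075]
tool_rot: [3.135, -0.183, 0.0]
ft_force: [-0.4, -5.0, 2.1]
grip_width: 0.434
```

```bash
python3 - <<'E'
from h import *
d=grab('wrist','w3.png')
E
```

```text
(no output)
```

View pics/w3.png

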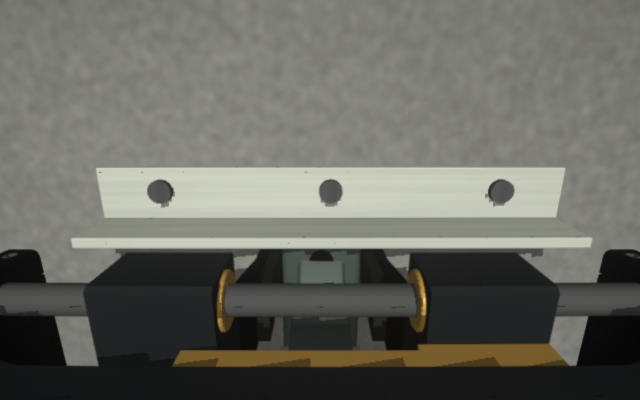

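carry_out(
  motion=[
    [[0.0002,0.002,0],0],
    [[0.0004,0.004,0],0],
    [[0.0005,0.005,0],0],
    [[0.0005,0.005,0],0],
    [[0.0005,0.005,0],0],
  ],
)

```text
time: 5.7
position: [0.5625, 0.219, 0.0075]
tool_rot: [3.13, -0.187, -0.003]
ft_force: [-3.2, -12.9, 6.7]
grip_width: 0.434
```

carry_out(
  motion=[
    [[0,-0.004,0],0],
    [[0,-0.004,0],0],
    [[0,-0.004,0],0],
  ],
)

```text
time: 6.0
position: [0.5625, 0.2189, 0.0075]
tool_rot: [3.134, -0.184, -0.002]
ft_force: [-0.9, -6.6, 4.0]
grip_width: 0.431
```

carry_out(
  motion=[
    [[0,0,0],0],
    [[0,0,0],0],
    [[0,0,0],0],
    [[0,0,0],0],
    [[0,0,0.02],0],
    [[0,0,0.05],0],
    [[0,0,0.1],0],
    [[0,0,0.14],0],
    [[-0.004,-0.03,0.17],0],
    [[-0.007,-0.06,0.19],0],
    [[-0.01,-0.09,0.2],0],
    [[-0.013,-0.12,0.2],0],
    [[-0.015,-0.135,0.2],0],
    [[-0.015,-0.135,0.2],0],
    [[-0.015,-0.135,0.2],0],
  ],
  grip=-1,
)

```text
time: 7.5
position: [0.5477, 0.0874, 0.2072]
tool_rot: [-3.135, 0.18, 0.001]
ft_force: [-0.5, 1.0, 0.2]
grip_width: 1.001
```

```bash
python3 - <<'E'
from h import *
d=grab('wrist','w4.png');s=grab('scene','s4.png');t=grab('top','t4.png')
tip=[.554,.1468,.078]; print(proj(d,[tip]),proj(s,[tip]),proj(t,[tip]))
u,v=proj(s,[tip])[0].astype(int); a=s['pixels'][v-50:v+50,u-65:u+65]
u,v=proj(t,[tip])[0].astype(int); print(u,v); b=t['pixels'][v-50:v+50,u-65:u+65]
ab=np.hstack([cv2.resize(x,(400,308),interpolation=cv2.INTER_CUBIC) for x in(a,b)])
u,v=proj(d,[tip])[0].astype(int); w=d['pixels'][max(0,v-90):v+90,max(0,u-250):u+250]
print(v-90,u-250,w.shape);w=cv2.resize(w,(800,int(800*w.shape[0]/w.shape[1])),interpolation=cv2.INTER_CUBIC)
cv2.imwrite('pics/c4.png',np.vstack([ab,w])[:600])
E
```

```text
[[319.65453907 118.29257106]] [[362.75182732 198.75489241]] [[281.31316066 203.88914594]]
281 203
28 69 (180, 500, 3)
```

View pics/c4.png

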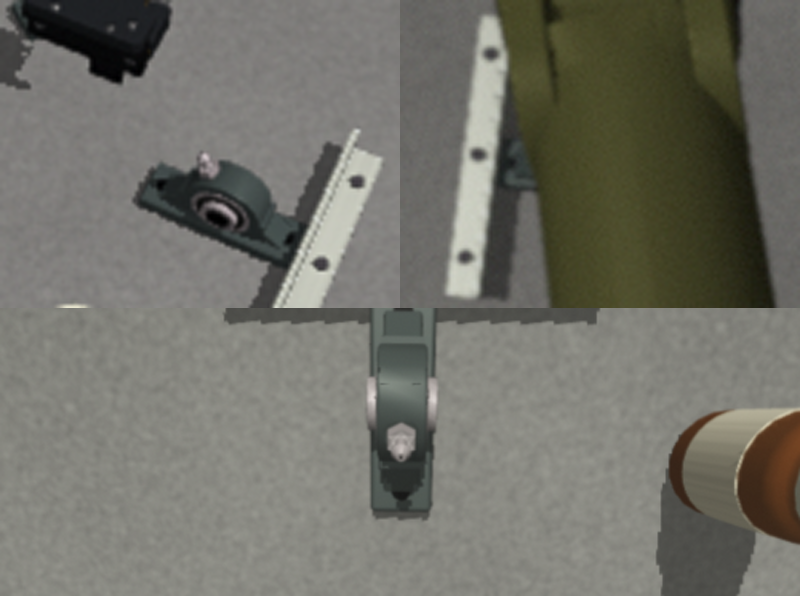

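carry_out(
  motion=[
    [[-0.002,-0.02,0.015],0],
    [[-0.004,-0.05,0.03],0],
    [[-0.006,-0.085,0.045],0],
    [[-0.008,-0.12,0.06],0],
    [[-0.01,-0.155,0.075],0],
    [[-0.012,-0.19,0.09],0],
    [[-0.014,-0.225,0.09],0],
    [[-0.016,-0.26,0.09],0],
    [[-0.018,-0.295,0.09],0],
    [[-0.02,-0.33,0.09],0],
    [[-0.022,-0.365,0.09],0],
    [[-0.024,-0.4,0.09],0],
    [[-0.026,-0.435,0.09],0],
    [[-0.028,-0.455,0.09],0],
    [[-0.028,-0.455,0.09],0],
    [[-0.028,-0.455,0.09],0],
  ],
)

```text
time: 9.25
position: [0.5197, -0.3694, 0.298]
tool_rot: [-3.136, 0.183, -0.0]
ft_force: [1.0, 0.9, -0.4]
grip_width: 0.999
```

```bash
python3 - <<'E'
from h import *
d=grab('wrist','w5.png'); a=load('top0.png'); b=load('scene0.png')
p,e=tri(a,(499.1,202.3),b,(179,116)); print(p,e,proj(d,[p]),get_state()['position'])
w=d['pixels'][:260,120:520]
s=b['pixels'][95:185,130:250]
cv2.imwrite('pics/c5.png',np.hstack([w,cv2.resize(s,(347,260),interpolation=cv2.INTER_CUBIC)]))
E
```

```text
[ 0.53406973 -0.3089501   0.1609362 ] 0.0066120674183645185 [[329.26374562 115.07102551]] [ 0.52029995 -0.36832292  0.29789642]
```

View pics/c5.png

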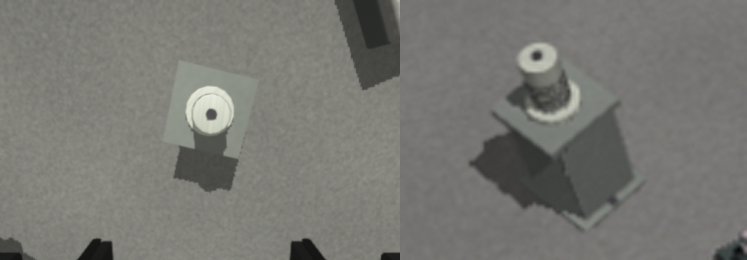

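```bash
python3 - <<'E'
from h import *
d=load('w5.png')
print(onz(d,[(331,114)],.166),onz(d,[(330,111)],.114)); c=onz(d,[(300,61),(378,79),(358,157),(283,142)],.108); print(c,c.mean(0),np.linalg.norm(np.diff(c,axis=0),axis=1))
E
```

```text
[[ 0.53544862 -0.30801152  0.166     ]] [[ 0.53593622 -0.30786813  0.114     ]]
[[ 0.51361677 -0.26063043  0.108     ]
 [ 0.58347416 -0.28453157  0.108     ]
 [ 0.55862715 -0.35504745  0.108     ]
 [ 0.48746067 -0.33195964  0.108     ]] [ 0.53579469 -0.30804227  0.108     ] [0.07383305 0.07476539 0.07481788]
```

carry_out(
  motion=[
    [[0.005,0.02,0],0],
    [[0.012,0.045,0],0],
    [[0.0155,0.06,-0.01],0],
    [[0.0155,0.06,-0.03],0],
    [[0.0155,0.06,-0.06],0],
    [[0.0155,0.06,-0.1],0],
    [[0.0155,0.06,-0.13],0],
    [[0.0155,0.06,-0.155],0],
    [[0.0155,0.06,-0.17],0],
    [[0.0155,0.06,-0.177],0],
    [[0.0155,0.06,-0.177],0],
  ],
)

```text
time: 10.4
position: [0.5353, -0.3087, 0.1202]
tool_rot: [-3.136, 0.181, 0.001]
ft_force: [-0.6, 0.5, -0.3]
grip_width: 1.0
```

carry_out(
  motion=[
    [[0,0,0],0],
    [[0,0,0],0],
    [[0,0,0],0],
    [[0,0,0],0],
    [[0,0,0],0],
    [[0,0,0],0],
    [[0,0,0],0],
    [[0,0,0],0],
    [[0,0,0],0],
  ],
  grip=1,
  squeeze=20,
)

```text
time: 11.3
position: [0.5351, -0.3093, 0.1206]
tool_rot: [-3.136, 0.182, 0.001]
ft_force: [-0.7, -0.4, 0.7]
grip_width: 0.363
```

carry_out(
  motion=[
    [[0,0,0.01],0],
    [[0,0,0.03],0],
    [[0,0,0.055],0],
    [[0,0,0.075],0],
    [[0,0,0.085],0],
    [[0,0,0.085],0],
    [[-0.001,-0.008,0.085],0],
    [[-0.002,-0.018,0.085],0],
    [[-0.0033,-0.028,0.085],0],
    [[-0.0045,-0.038,0.084],0],
    [[-0.0057,-0.048,0.082],0],
    [[-0.007,-0.058,0.079],0],
    [[-0.008,-0.067,0.075],0],
    [[-0.0085,-0.071,0.073],0],
    [[-0.0085,-0.071,0.073],0],
    [[-0.0085,-0.071,0.073],0],
  ],
)

```text
time: 12.9
position: [0.5266, -0.3812, 0.1938]
tool_rot: [3.135, -0.183, -0.0]
ft_force: [0.1, 0.4, -3.5]
grip_width: 0.362
```

```bash
python3 - <<'E'
from h import *
s=get_state(); print(s['position'],s['ft_force'],s['torque'])
b=grab('scene','s6.png'); u,v=proj(b,[s['position']])[0].astype(int); print(u,v)
c=b['pixels'][v-60:v+90,u-100:u+100]; cv2.imwrite('pics/c6.png',cv2.resize(c,None,fx=3.5,fy=3.5,interpolation=cv2.INTER_CUBIC))
E
```

```text
[ 0.52657961 -0.38124723  0.19381197] [ 0.11991334  0.4200182  -3.46287768] [0.10958669 0.15747852 0.0262057 ]
147 95
```

View pics/c6.png

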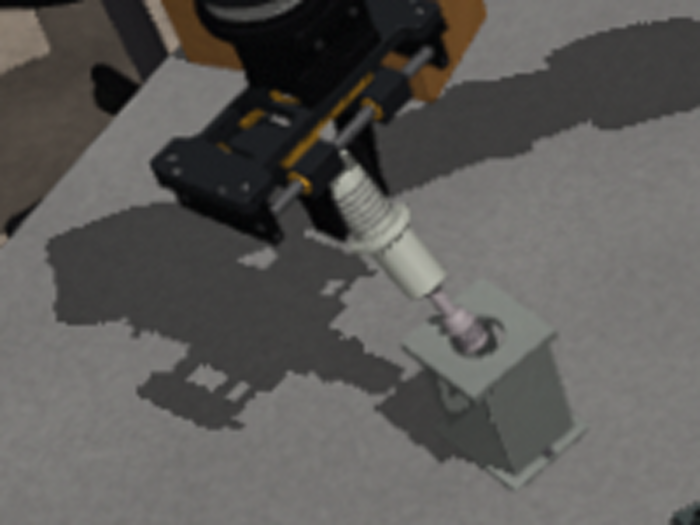

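carry_out(
  motion=[
    [[0,0,0],0],
    [[-0.001,-0.008,0.013],0],
    [[-0.002,-0.018,0.03],0],
    [[-0.003,-0.028,0.05],0],
    [[-0.003,-0.035,0.08],0],
    [[-0.003,-0.035,0.11],0],
    [[-0.003,-0.02,0.12],0],
    [[0,0.005,0.12],0],
    [[0,0.035,0.12],0],
    [[0,0.07,0.12],0],
    [[0.003,0.105,0.12],0],
    [[0.005,0.14,0.12],0],
    [[0.007,0.175,0.12],0],
    [[0.009,0.21,0.12],0],
    [[0.011,0.245,0.12],0],
    [[0.013,0.28,0.12],0],
    [[0.0155,0.315,0.11],0],
    [[0.0155,0.35,0.1],0],
    [[0.0155,0.375,0.09],0],
    [[0.0155,0.39,0.08],0],
  ],
  squeeze=40,
)

```text
time: 14.95
position: [0.5428, 0.0114, 0.2741]
tool_rot: [-3.136, 0.179, -0.003]
ft_force: [0.7, 0.1, -3.6]
grip_width: 0.36
```

carry_out(
  motion=[
    [[0,0.015,-0.015],0],
    [[0,0.028,-0.03],0],
    [[0,0.0325,-0.037],0],
    [[0,0.0325,-0.037],0],
    [[0,0.0325,-0.037],0],
    [[0,0.0325,-0.037],0],
  ],
)

```text
time: 15.55
position: [0.5429, 0.0409, 0.2374]
tool_rot: [3.136, -0.185, 0.002]
ft_force: [-0.3, -0.2, -3.4]
grip_width: 0.354
```

```bash
python3 - <<'E'
from h import *
s=get_state(); print(s['position'],s['ft_force'],s['torque'],s['grip_width'])
b=grab('scene','s7.png'); w=grab('wrist','w7.png')
P=np.array(s['position']);bx=np.array([.1157,.9933,0]);z=np.array([0,0,1.])
def mk(th): 
    a=-bx*np.sin(th)+z*np.cos(th); J=P+.019*z; return J-.1316*a, J-.1026*a, J-(.0316+.045)*a
for t in(28,30,32): print(t,proj(b,mk(np.radians(t))).round(1).tolist(),proj(w,mk(np.radians(t))).round(1).tolist())
u,v=proj(b,[mk(.53)[0]])[0].astype(int); c=b['pixels'][v-70:v+40,u-73:u+73]; print('orig',u-73,v-70)
u,v=proj(w,[mk(.53)[0]])[0].astype(int); print(u,v); y0=max(0,v-120);e=w['pixels'][y0:y0+240,u-200:u+200]; print('orig w',u-200,y0)
A=cv2.resize(c,(400,301),interpolation=cv2.INTER_CUBIC); B=cv2.resize(e,(400,240)); B=cv2.copyMakeBorder(B,0,61,0,0,0)
cv2.imwrite('pics/c7.png',np.hstack([A,B]))
E
```

```text
[0.54291287 0.04090616 0.23736813] [-0.34021041 -0.17603662 -3.43178617] [-0.19470185  0.05826831  0.01204956] 0.3540938911512928
28 [[346.0, 176.2], [340.9, 167.0], [336.1, 158.4]] [[319.8, 118.2], [319.8, 142.2], [319.8, 167.7]]
30 [[347.8, 176.3], [342.3, 167.1], [337.1, 158.5]] [[319.8, 112.5], [319.8, 137.6], [319.8, 164.2]]
32 [[349.6, 176.4], [343.7, 167.1], [338.2, 158.5]] [[319.8, 106.8], [319.8, 133.1], [319.8, 160.8]]
orig 275 106
319 111
orig w 119 0
```

View pics/c7.png

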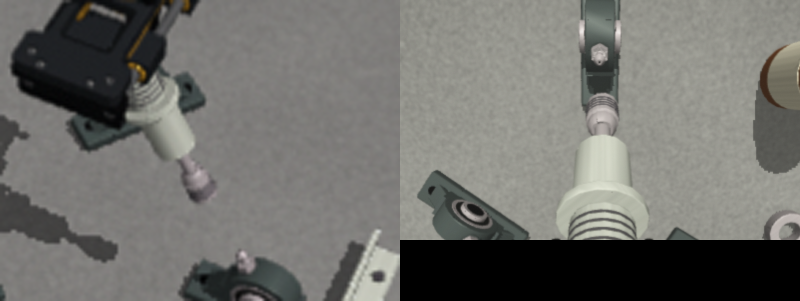

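```bash
python3 - <<'E'
from h import *
b=load('s7.png');w=load('w7.png')
P=np.array([.5429,.0409,.2374]);bx=np.array([.1157,.9933,0]);z=np.array([0,0,1.]);by=np.cross(z,bx)
for t in(28,30,32,34):
    th=np.radians(t);a=-bx*np.sin(th)+z*np.cos(th);n=bx*np.cos(th)+z*np.sin(th);m=P+.019*z-.1316*a
    ph=np.linspace(0,6.28,40); R=m+.011*(np.cos(ph)[:,None]*n+np.sin(ph)[:,None]*by)
    q=proj(w,R);r=proj(b,R); print(t,'wrist top row',q[:,1].min().round(1),'scene low row',r[:,1].max().round(1),'right col',r[:,0].max().round(1))
    F=P+.019*z-.0316*a+.023*n  # flange upper edge
    print('   flange',proj(w,[P+.019*z-.0316*a+.023*by,P+.019*z-.0316*a-.023*by]).round(1).tolist())
g=cv2.cvtColor(w['pixels'],cv2.COLOR_BGR2GRAY)
hsv=cv2.cvtColor(w['pixels'],cv2.COLOR_BGR2HSV)
for r in range(40,240,8):
    row=g[r,290:352]; print(r,row[::2].tolist())
gs=cv2.cvtColor(b['pixels'],cv2.COLOR_BGR2GRAY)
print('scene',gs[168:184,338:358].tolist())
E
```

```text
28 wrist top row 104.2 scene low row 180.1 right col 350.8
   flange [[274.2, 224.3], [365.3, 224.1]]
30 wrist top row 98.4 scene low row 180.2 right col 352.6
   flange [[274.0, 222.8], [365.5, 222.7]]
32 wrist top row 92.5 scene low row 180.2 right col 354.3
   flange [[273.8, 221.4], [365.7, 221.3]]
34 wrist top row 86.7 scene low row 180.3 right col 356.0
   flange [[273.6, 220.1], [365.9, 219.9]]
40 [146, 148, 148, 155, 148, 160, 161, 87, 84, 85, 85, 86, 86, 86, 86, 86, 86, 88, 90, 91, 95, 88, 132, 166, 167, 136, 150, 151, 149, 147, 145]
48 [148, 149, 152, 149, 119, 98, 95, 72, 70, 70, 113, 156, 148, 146, 147, 146, 146, 155, 124, 71, 74, 70, 95, 105, 110, 147, 150, 153, 156, 153, 152]
56 [148, 149, 149, 147, 147, 84, 58, 59, 59, 60, 101, 162, 172, 187, 198, 186, 176, 159, 113, 66, 65, 61, 63, 54, 82, 143, 148, 149, 151, 150, 150]
64 [151, 151, 152, 151, 149, 80, 58, 54, 47, 47, 47, 45, 56, 92, 133, 95, 57, 45, 47, 51, 51, 53, 59, 58, 138, 151, 146, 152, 153, 152, 151]
72 [151, 152, 149, 150, 150, 92, 100, 94, 71, 61, 60, 56, 55, 56, 57, 56, 57, 56, 56, 57, 58, 65, 102, 76, 123, 
[... 4063 characters left out ...]
, [126, 123, 124, 125, 126, 118, 51, 47, 56, 73, 82, 92, 100, 111, 139, 143, 129, 126, 125, 124], [128, 127, 126, 128, 128, 125, 77, 50, 57, 69, 81, 90, 102, 136, 129, 129, 129, 127, 126, 126], [127, 128, 128, 128, 129, 128, 119, 91, 67, 76, 100, 113, 126, 138, 130, 128, 128, 128, 126, 126], [127, 130, 129, 128, 130, 129, 132, 125, 109, 104, 112, 120, 129, 135, 133, 132, 130, 128, 127, 126], [124, 126, 128, 128, 130, 132, 133, 132, 125, 123, 125, 124, 126, 129, 130, 133, 131, 131, 131, 129], [125, 126, 127, 127, 130, 132, 130, 130, 127, 124, 126, 125, 125, 125, 128, 130, 129, 131, 130, 129], [128, 128, 128, 126, 130, 130, 127, 126, 127, 126, 128, 128, 126, 124, 125, 128, 129, 130, 127, 130]]
```

```bash
python3 - <<'E'
from h import *
b=load('s7.png');w=load('w7.png');w4=load('w4.png');b4=load('s4.png')
P=np.array([.5429,.0409,.2374]);bx=np.array([.1157,.9933,0]);z=np.array([0,0,1.])
print('tip w7',onz(w,[(318,63)],.078),'w4',onz(w4,[(319.6,119)],.078), tri(w4,(319.6,119),b4,(363,197.7)))
th=np.radians(31);a=-bx*np.sin(th)+z*np.cos(th);m=P+.019*z-.1316*a
print('mouth model',m,proj(w,[m]),'by image',onz(w,[(321.7,proj(w,[m])[0,1])],m[2]))
g=cv2.cvtColor(w4['pixels'],cv2.COLOR_BGR2GRAY)
for r in range(112,126,2): print(r,g[r,304:336].tolist())
E
```

```text
tip w7 [[0.55334483 0.14372224 0.078     ]] w4 [[0.55389415 0.14626145 0.078     ]] (array([0.55393552, 0.14672752, 0.08250348]), np.float64(0.00038961950355610763))
mouth model [0.55074203 0.10822489 0.14359678] [[319.80013315 109.66239754]] by image [[0.55204387 0.10807155 0.14359678]]
112 [52, 51, 53, 54, 53, 56, 69, 102, 128, 146, 165, 161, 142, 146, 160, 165, 163, 151, 139, 146, 161, 151, 134, 121, 91, 56, 57, 58, 57, 56, 53, 52]
114 [51, 48, 49, 50, 50, 51, 63, 102, 137, 145, 145, 150, 162, 172, 179, 186, 187, 178, 165, 157, 153, 151, 146, 128, 89, 53, 53, 54, 55, 53, 51, 51]
116 [56, 47, 46, 46, 47, 47, 56, 92, 124, 133, 140, 151, 161, 172, 182, 193, 190, 175, 165, 156, 147, 142, 139, 118, 81, 51, 50, 51, 51, 49, 49, 50]
118 [75, 48, 43, 44, 43, 43, 43, 43, 50, 83, 118, 136, 151, 162, 172, 179, 174, 161, 153, 141, 123, 97, 62, 46, 44, 45, 48, 47, 47, 46, 49, 67]
120 [81, 59, 43, 41, 41, 40, 41, 40, 42, 56, 79, 102, 124, 133, 116, 98, 114, 132, 127, 106, 85, 64, 45, 41, 40, 43, 43, 43, 44, 43, 49, 73]
122 [91, 73, 46, 40, 38, 39, 39, 39, 38, 40, 45, 58, 81, 106, 108, 96, 108, 115, 94, 64, 49, 40, 39, 38, 39, 40, 39, 40, 41, 43, 52, 73]
124 [91, 77, 69, 68, 53, 51, 50, 51, 50, 51, 50, 49, 52, 55, 64, 69, 67, 60, 52, 50, 49, 49, 49, 49, 48, 48, 48, 48, 50, 51, 57, 70]
```

carry_out(
  motion=[
    [[-0.0008,0.007,-0.01],0],
    [[-0.0008,0.0175,-0.031],0],
    [[-0.0003,0.023,-0.04],0],
    [[0.0003,0.027,-0.047],0],
    [[0.0006,0.03,-0.0526],0],
    [[0.0006,0.03,-0.0526],0],
    [[0.0006,0.03,-0.0526],0],
    [[0.0006,0.03,-0.0526],0],
  ],
  squeeze=50,
)

```text
time: 16.45
position: [0.5434, 0.0718, 0.1847]
tool_rot: [-3.136, 0.183, -0.002]
ft_force: [0.3, 0.3, -3.6]
grip_width: 0.354
```

```bash
python3 - <<'E'
from h import *
s=get_state(); print(s['position'],s['ft_force'])
b=grab('scene','s8.png'); w=grab('wrist','w8.png')
tip=np.array([.5535,.1455,.078]);print(proj(b,[tip]),proj(w,[tip]))
u,v=proj(b,[tip])[0].astype(int); c=b['pixels'][v-40:v+30,u-47:u+46]; print('orig',u-47,v-40)
u,v=proj(w,[tip])[0].astype(int); y0=max(0,v-60);e=w['pixels'][y0:y0+135,u-90:u+90]; print('orig w',u-90,y0)
A=cv2.resize(c,(400,301),interpolation=cv2.INTER_CUBIC); B=cv2.resize(e,(400,300),interpolation=cv2.INTER_CUBIC); B=cv2.copyMakeBorder(B,0,1,0,0,0)
cv2.imwrite('pics/c8.png',np.hstack([A,B]))
E
```

```text
[0.54341726 0.07177032 0.18466041] [ 0.33528311  0.30058677 -3.57837541]
[[362.25885545 198.40781047]] [[322.06030112  99.29645642]]
orig 315 158
orig w 232 39
```

View pics/c8.png

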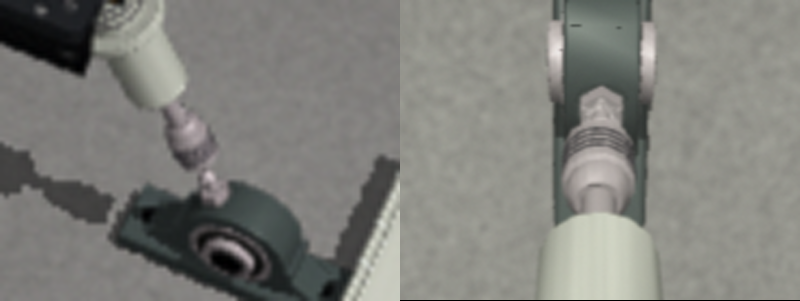

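carry_out(
  motion=[
    [[0.0003,0.003,-0.0052],0],
    [[0.0006,0.005,-0.0087],0],
    [[0.0008,0.007,-0.0121],0],
    [[0.001,0.0085,-0.0147],0],
    [[0.0011,0.0095,-0.0165],0],
    [[0.0012,0.01,-0.0173],0],
    [[0.0012,0.01,-0.0173],0],
  ],
  squeeze=60,
)

```text
time: 17.25
position: [0.5443, 0.0817, 0.1663]
tool_rot: [3.136, -0.183, 0.001]
ft_force: [1.0, -2.5, -4.9]
grip_width: 0.352
```

carry_out(
  motion=[
    [[0.0001,0.001,-0.0017],0],
    [[0.0002,0.002,-0.0035],0],
    [[0.0002,0.002,-0.0035],0],
    [[0.0002,0.002,-0.0035],0],
  ],
)

```text
time: 17.65
position: [0.5448, 0.083, 0.1637]
tool_rot: [3.135, -0.183, 0.001]
ft_force: [-0.1, -5.4, 1.3]
grip_width: 0.358
```

carry_out(
  motion=[
    [[0,0.0003,-0.0017],0],
    [[0.0001,0.0008,-0.0032],0],
    [[0.0002,0.0016,-0.0048],0],
    [[0.0002,0.0016,-0.0048],0],
    [[0.0002,0.0016,-0.0048],0],
  ],
)

```text
time: 18.15
position: [0.5451, 0.0847, 0.1596]
tool_rot: [3.136, -0.183, 0.002]
ft_force: [0.2, -6.0, 3.6]
grip_width: 0.352
```

carry_out(
  motion=[
    [[0.0001,0.0005,-0.001],0],
    [[0.0001,0.001,-0.002],0],
    [[0.0002,0.0014,-0.003],0],
    [[0.0002,0.0014,-0.003],0],
    [[0.0002,0.0014,-0.003],0],
  ],
)

```text
time: 18.65
position: [0.5454, 0.0859, 0.157]
tool_rot: [3.136, -0.184, 0.002]
ft_force: [-1.0, -5.8, 6.4]
grip_width: 0.353
```

```bash
python3 - <<'E'
from h import *
w=grab('wrist','w9.png'); a=load('w8.png'); s=get_state(); print(s['position'],s['ft_force'])
f=lambda d:cv2.cvtColor(d['pixels'],cv2.COLOR_BGR2GRAY)[:,316:327].mean(1).astype(int)
print('w8',list(enumerate(f(a)[75:150],75)));print('w9',list(enumerate(f(w)[75:150],75)))
P=np.array([.5434,.0718,.1847]);bx=np.array([.1157,.9933,0]);z=np.array([0,0,1.])
th=np.radians(31);A=-bx*np.sin(th)+z*np.cos(th);n=bx*np.cos(th)+z*np.sin(th)
for q in(-.1,-.095,-.09,-.085,-.08,-.071,-.045): print(q,proj(a,[P+.019*z+(q-.0316)*A+.011*n]))
A1=cv2.resize(a['pixels'][60:160,262:382],(400,333),interpolation=cv2.INTER_CUBIC);B1=cv2.resize(w['pixels'][60:160,262:382],(400,333),interpolation=cv2.INTER_CUBIC)
cv2.imwrite('pics/c9.png',np.hstack([A1,B1]))
E
```

```text
[0.54538969 0.08586165 0.1570668 ] [-0.90027684 -6.90098169  5.99946367]
w8 [(75, np.int64(81)), (76, np.int64(78)), (77, np.int64(78)), (78, np.int64(100)), (79, np.int64(125)), (80, np.int64(144)), (81, np.int64(150)), (82, np.int64(150)), (83, np.int64(150)), (84, np.int64(150)), (85, np.int64(151)), (86, np.int64(158)), (87, np.int64(166)), (88, np.int64(169)), (89, np.int64(164)), (90, np.int64(160)), (91, np.int64(160)), (92, np.int64(170)), (93, np.int64(169)), (94, np.int64(165)), (95, np.int64(156)), (96, np.int64(119)), (97, np.int64(111)), (98, np.int64(124)), (99, np.int64(109)), (100, np.int64(136)), (101, np.int64(110)), (102, np.int64(117)), (103, np.int64(123)), (104, np.int64(112)), (105, np.int64(154)), (106, np.int64(166)), (107, np.int64(172)), (108, np.int64(185)), (109, np.int64(191)), (110, np.int64(185)), (111, np.int64(174)), (112, np.int64(172)), (113, np.int64(176)), (114, np.int64(179)), (115, np.int64(182)), (116, np.int64(186)), (117, np.int64(189)), (118, np.int64(191)), (119, np.int64(193)), (120, np.int64(188)), (121, np.int64(165)), (122, np.int64(13
[... 1767 characters left out ...]
48)), (130, np.int64(142)), (131, np.int64(148)), (132, np.int64(155)), (133, np.int64(158)), (134, np.int64(166)), (135, np.int64(185)), (136, np.int64(199)), (137, np.int64(200)), (138, np.int64(201)), (139, np.int64(201)), (140, np.int64(201)), (141, np.int64(201)), (142, np.int64(201)), (143, np.int64(201)), (144, np.int64(201)), (145, np.int64(201)), (146, np.int64(201)), (147, np.int64(201)), (148, np.int64(201)), (149, np.int64(201))]
-0.1 [[319.92685408  95.18646508]]
-0.095 [[319.92175187  99.25426316]]
-0.09 [[319.91650506 103.44119419]]
-0.085 [[319.9111075  107.75251767]]
-0.08 [[319.90555265 112.19380418]]
-0.071 [[319.89513529 120.53470333]]
-0.045 [[319.8616306  147.46672486]]
```

View pics/c9.png

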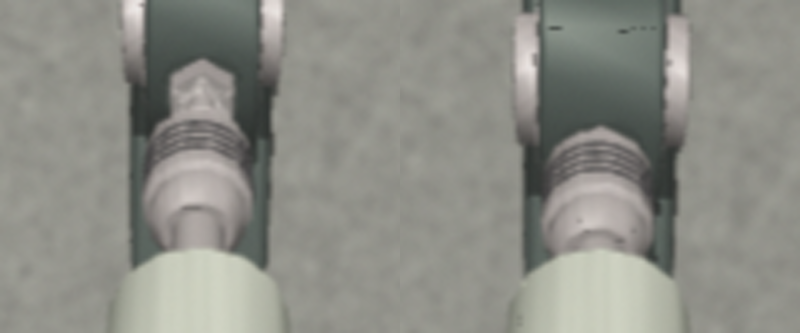

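```bash
python3 - <<'E'
from h import *
a=load('w8.png');w=load('w9.png');bx=np.array([.1157,.9933,0]);z=np.array([0,0,1.])
th=np.radians(30.5);A=-bx*np.sin(th)+z*np.cos(th);n=bx*np.cos(th)+z*np.sin(th)
for d,P,s in((a,[.5434,.0718,.1847],0),(w,[.5454,.0859,.1571],.0075)):
    m=np.array(P)+.019*z-(.1316-s)*A
    print('rim row',proj(d,[m+.011*n])[0,1])
    for g in((.02,.023,.026,.029) if s==0 else (0,.001,.002,.003,.004,.005)):
        tip=m+.012*A-g*A; print(g,[proj(d,[tip-.013*A+r*n])[0,1].round(1) for r in(.007,.0081)], tip.round(4))
E
```

```text
rim row 96.64269692669072
0.02 [np.float64(86.1), np.float64(84.7)] [0.5516 0.1422 0.0834]
0.023 [np.float64(84.0), np.float64(82.6)] [0.5518 0.1437 0.0808]
0.026 [np.float64(81.9), np.float64(80.5)] [0.5519 0.1452 0.0782]
0.029 [np.float64(79.9), np.float64(78.5)] [0.5521 0.1467 0.0757]
rim row 102.55795760829247
0 [np.float64(107.0), np.float64(105.6)] [0.552  0.1424 0.0795]
0.001 [np.float64(106.2), np.float64(104.8)] [0.552  0.1429 0.0786]
0.002 [np.float64(105.4), np.float64(103.9)] [0.5521 0.1434 0.0778]
0.003 [np.float64(104.6), np.float64(103.1)] [0.5522 0.1439 0.0769]
0.004 [np.float64(103.8), np.float64(102.3)] [0.5522 0.1444 0.0761]
0.005 [np.float64(103.0), np.float64(101.5)] [0.5523 0.1449 0.0752]
```

carry_out(
  motion=[
    [[0.0001,0.0005,-0.0009],0],
    [[0.0001,0.001,-0.0018],0],
    [[0.0001,0.001,-0.0018],0],
    [[0.0001,0.001,-0.0018],0],
  ],
)

```text
time: 19.1
position: [0.5455, 0.0867, 0.1555]
tool_rot: [3.136, -0.184, 0.002]
ft_force: [-2.2, -6.7, 8.1]
grip_width: 0.349
```

```bash
cat > m.py <<'E'
from h import *
w=grab('wrist'); s=get_state(); F=np.array(s['ft_force'])+[0,0,3.55]; print(s['position'].round(4) if hasattr(s['position'],'round') else s['position'],'axial',-.06*F[0]-.5*F[1]+.866*F[2],'n',.86*F[1]+.5*F[2],s['time'])
f=cv2.cvtColor(w['pixels'],cv2.COLOR_BGR2GRAY)[:,316:327].mean(1).astype(int); print(dict(zip(range(94,138),f[94:138].tolist())))
E
python3 m.py
```

```text
[0.5455 0.0867 0.1555] axial 12.71713162978229 n -0.23032717308544992 19.15
{94: 82, 95: 81, 96: 80, 97: 78, 98: 75, 99: 90, 100: 124, 101: 156, 102: 162, 103: 150, 104: 109, 105: 114, 106: 121, 107: 107, 108: 135, 109: 108, 110: 114, 111: 129, 112: 107, 113: 138, 114: 162, 115: 167, 116: 176, 117: 188, 118: 186, 119: 177, 120: 170, 121: 172, 122: 175, 123: 178, 124: 181, 125: 185, 126: 187, 127: 190, 128: 191, 129: 186, 130: 164, 131: 144, 132: 143, 133: 153, 134: 165, 135: 187, 136: 199, 137: 201}
```

carry_out(
  motion=[
    [[-0.001,0.0002,-0.0003],0],
    [[-0.0012,0.0005,-0.0009],0],
    [[-0.0011,0.0009,-0.0017],0],
    [[-0.0011,0.0009,-0.0017],0],
    [[-0.0011,0.0009,-0.0017],0],
  ],
)

```text
time: 19.65
position: [0.5453, 0.0873, 0.1543]
tool_rot: [3.136, -0.185, 0.005]
ft_force: [0.0, -8.0, 8.0]
grip_width: 0.35
```

```bash
python3 m.py
```

```text
[0.5452 0.0873 0.1543] axial 14.57986345706918 n -0.5684321371454057 19.7
{94: 83, 95: 82, 96: 81, 97: 81, 98: 78, 99: 76, 100: 93, 101: 126, 102: 158, 103: 163, 104: 150, 105: 108, 106: 113, 107: 124, 108: 108, 109: 134, 110: 109, 111: 113, 112: 133, 113: 105, 114: 133, 115: 162, 116: 166, 117: 175, 118: 187, 119: 186, 120: 178, 121: 170, 122: 171, 123: 174, 124: 178, 125: 181, 126: 184, 127: 186, 128: 188, 129: 191, 130: 189, 131: 173, 132: 146, 133: 144, 134: 160, 135: 185, 136: 199, 137: 200}
```

carry_out(
  motion=[
    [[0.0008,0.0005,-0.0009],0],
    [[-0.0006,0.001,-0.0017],0],
    [[0.0008,0.0012,-0.0023],0],
    [[0.0002,0.0015,-0.0026],0],
    [[0.0002,0.0015,-0.0026],0],
  ],
)

```text
time: 20.2
position: [0.5456, 0.0879, 0.1527]
tool_rot: [3.135, -0.185, 0.005]
ft_force: [-3.8, -9.7, 14.8]
grip_width: 0.353
```

```bash
python3 m.py
```

```text
[0.5456 0.0879 0.1527] axial 19.86296980612095 n 0.831947267178692 20.25
{94: 85, 95: 83, 96: 82, 97: 81, 98: 80, 99: 78, 100: 75, 101: 92, 102: 127, 103: 157, 104: 162, 105: 147, 106: 107, 107: 116, 108: 123, 109: 106, 110: 131, 111: 109, 112: 112, 113: 132, 114: 107, 115: 132, 116: 161, 117: 166, 118: 174, 119: 186, 120: 187, 121: 180, 122: 170, 123: 171, 124: 174, 125: 177, 126: 180, 127: 184, 128: 186, 129: 189, 130: 191, 131: 191, 132: 177, 133: 147, 134: 159, 135: 189, 136: 200, 137: 201}
```

carry_out(
  motion=[
    [[-0.0003,-0.003,0.005],0],
    [[-0.0006,-0.006,0.01],0],
    [[-0.0009,-0.0085,0.0148],0],
    [[-0.0009,-0.0085,0.0148],0],
    [[-0.0009,-0.0085,0.0148],0],
  ],
)

```text
time: 20.75
position: [0.5433, 0.0822, 0.1639]
tool_rot: [3.136, -0.182, 0.001]
ft_force: [2.6, -3.0, -0.8]
grip_width: 0.353
```

```bash
python3 m.py
```

```text
[0.5433 0.0822 0.1639] axial 4.069916688638451 n -1.696747763773188 20.8
{94: 153, 95: 161, 96: 148, 97: 109, 98: 117, 99: 114, 100: 107, 101: 132, 102: 108, 103: 128, 104: 112, 105: 118, 106: 158, 107: 166, 108: 174, 109: 188, 110: 188, 111: 180, 112: 170, 113: 171, 114: 174, 115: 179, 116: 182, 117: 185, 118: 187, 119: 190, 120: 191, 121: 184, 122: 158, 123: 143, 124: 145, 125: 151, 126: 157, 127: 158, 128: 158, 129: 158, 130: 158, 131: 158, 132: 158, 133: 159, 134: 163, 135: 180, 136: 199, 137: 201}
```

carry_out(
  motion=[
    [[0.0007,-0.0004,-0.0003],0],
    [[0.0013,-0.0008,-0.0005],0],
    [[0.0013,-0.0008,-0.0005],0],
  ],
)

```text
time: 21.1
position: [0.544, 0.0816, 0.1636]
tool_rot: [-3.136, 0.182, 0.002]
ft_force: [0.1, -3.4, 0.6]
grip_width: 0.35
```

```bash
python3 m.py
```

```text
[0.544  0.0816 0.1636] axial 5.431794979279291 n 0.6382239198273292 21.15
{94: 161, 95: 155, 96: 121, 97: 108, 98: 129, 99: 105, 100: 125, 101: 108, 102: 111, 103: 124, 104: 108, 105: 148, 106: 164, 107: 170, 108: 182, 109: 189, 110: 184, 111: 173, 112: 170, 113: 173, 114: 177, 115: 180, 116: 183, 117: 186, 118: 189, 119: 190, 120: 188, 121: 171, 122: 146, 123: 141, 124: 147, 125: 157, 126: 158, 127: 158, 128: 158, 129: 158, 130: 159, 131: 159, 132: 159, 133: 159, 134: 170, 135: 191, 136: 200, 137: 201}
```

carry_out(
  motion=[
    [[0.0002,0.0015,-0.0026],0],
    [[0.0004,0.003,-0.0052],0],
    [[0.0005,0.004,-0.0069],0],
    [[0.0005,0.004,-0.0069],0],
    [[0.0005,0.004,-0.0069],0],
  ],
)

```text
time: 21.65
position: [0.5446, 0.0849, 0.1571]
tool_rot: [3.136, -0.182, -0.001]
ft_force: [-3.8, -3.8, 6.9]
grip_width: 0.348
```

```bash
python3 m.py
```

```text
[0.5446 0.0849 0.1571] axial 11.156590206176595 n 1.3010923017660851 21.7
{94: 79, 95: 76, 96: 80, 97: 104, 98: 136, 99: 160, 100: 159, 101: 135, 102: 106, 103: 127, 104: 109, 105: 111, 106: 128, 107: 106, 108: 124, 109: 113, 110: 115, 111: 157, 112: 165, 113: 170, 114: 182, 115: 187, 116: 183, 117: 171, 118: 170, 119: 173, 120: 177, 121: 180, 122: 183, 123: 186, 124: 188, 125: 191, 126: 191, 127: 180, 128: 152, 129: 142, 130: 148, 131: 156, 132: 157, 133: 159, 134: 172, 135: 195, 136: 201, 137: 201}
```

carry_out(
  motion=[
    [[-0.001,0,0],0],
    [[-0.002,0,0],0],
    [[-0.003,0,0],0],
    [[-0.004,0,0],0],
    [[-0.004,0,0],0],
  ],
)

```text
time: 22.2
position: [0.5432, 0.0845, 0.1581]
tool_rot: [-3.136, 0.184, -0.009]
ft_force: [2.0, -4.9, 5.6]
grip_width: 0.352
```

```bash
cat >> m.py <<'E'
g=cv2.cvtColor(w['pixels'],cv2.COLOR_BGR2GRAY)
for r in (60,80,99,106,116,125): print(r,g[r,296:350].tolist())
E
python3 m.py
```

```text
[0.5432 0.0845 0.1581] axial 10.247204210896797 n -0.7738913386924855 22.25
{94: 77, 95: 77, 96: 98, 97: 130, 98: 158, 99: 160, 100: 142, 101: 105, 102: 119, 103: 114, 104: 108, 105: 134, 106: 105, 107: 120, 108: 119, 109: 111, 110: 154, 111: 165, 112: 170, 113: 181, 114: 188, 115: 184, 116: 173, 117: 170, 118: 173, 119: 176, 120: 180, 121: 183, 122: 186, 123: 188, 124: 191, 125: 191, 126: 181, 127: 152, 128: 142, 129: 146, 130: 152, 131: 157, 132: 158, 133: 159, 134: 171, 135: 193, 136: 200, 137: 201}
60 [143, 143, 140, 114, 72, 78, 92, 106, 111, 110, 113, 124, 125, 125, 123, 123, 122, 120, 119, 119, 117, 117, 116, 114, 113, 113, 111, 111, 109, 108, 108, 107, 107, 107, 107, 106, 107, 106, 106, 107, 105, 108, 106, 106, 102, 94, 89, 95, 95, 79, 73, 111, 141, 142]
80 [146, 164, 192, 200, 204, 210, 214, 196, 136, 82, 88, 94, 95, 97, 97, 97, 99, 99, 100, 100, 101, 102, 102, 103, 102, 104, 104, 104, 105, 106, 107, 107, 109, 108, 110, 109, 111, 112, 112, 113, 113, 114, 114, 113, 106, 97, 134, 183, 205, 210, 217, 220, 213, 180]
99 [141, 125, 95, 84, 82, 82, 83, 86, 79, 66, 70, 71, 71, 71, 7
[... 250 characters left out ...]
2, 95, 107, 122, 124, 119, 114, 103, 98, 97, 97, 101, 105, 107, 111, 111, 116, 122, 113, 99, 96, 104, 109, 101, 102, 101, 85, 70, 68, 64, 60, 56, 53, 59, 99, 136, 144, 144, 144]
116 [141, 143, 142, 117, 78, 72, 69, 73, 67, 62, 71, 98, 132, 149, 155, 162, 172, 176, 177, 175, 175, 175, 174, 172, 172, 173, 175, 172, 171, 173, 175, 178, 180, 180, 178, 174, 167, 153, 134, 111, 87, 75, 63, 53, 54, 58, 56, 53, 64, 83, 118, 143, 145, 146]
125 [144, 143, 130, 100, 77, 81, 93, 100, 108, 125, 137, 128, 123, 142, 154, 159, 165, 172, 177, 180, 188, 197, 201, 201, 199, 196, 193, 188, 183, 181, 180, 177, 175, 173, 168, 161, 153, 144, 134, 127, 130, 128, 100, 85, 97, 91, 80, 73, 88, 125, 145, 146, 146, 145]
```

carry_out(
  motion=[
    [[0.001,0.001,-0.0017],0],
    [[0.0022,0.0005,-0.002],0],
    [[0.0022,0,-0.0023],0],
    [[0.0022,-0.0005,-0.0026],0],
    [[0.0022,-0.001,-0.0029],0],
    [[0.0022,-0.0015,-0.0032],0],
    [[0.0022,-0.002,-0.0035],0],
    [[0.0022,-0.002,-0.0035],0],
  ],
)

```text
time: 23.05
position: [0.5442, 0.0845, 0.1548]
tool_rot: [-3.134, 0.182, -0.004]
ft_force: [-1.8, -3.2, 9.0]
grip_width: 0.356
```

```bash
sed -i '/^g=/,$d' m.py; sed -i 's/^f=.*/g=cv2.cvtColor(w["pixels"],cv2.COLOR_BGR2GRAY); f=g[:,316:327].mean(1)/' m.py; echo '
x=lambda lo,hi,t,s: next(r-(abs(f[r]-t)\/abs(f[r]-f[r-1])) for r in range(lo,hi) if s*(f[r]-t)>0)
k=int(np.argmax(f[105:125]>150))+105
print("groove end row",k-(f[k]-150)/(f[k]-f[k-1]),"barrel row",next(r for r in range(130,140) if f[r]>185),"hex row",next(r-(f[r]-110)/(f[r]-f[r-1]) for r in range(70,110) if f[r]>110 and f[r+2]>140))' | sed 's/\\//\//' | grep -v '^x=' >> m.py; sed -i 's/ print(dict.*//' m.py; python3 m.py
```

```text
[0.5442 0.0845 0.1549] axial 12.440715103823376 n 4.530235474831061 23.1sed: -e expression #1, char 7: unknown option to 's'
```

```bash
cat >> m.py <<'E'
k=int(np.argmax(f[105:125]>150))+105
print("groove end",round(k-(f[k]-150)/(f[k]-f[k-1]),1),"barrel",next(r for r in range(130,140) if f[r]>185),"hex",next((round(r-(f[r]-110)/(f[r]-f[r-1]),1) for r in range(85,110) if f[r]>110 and f[r-2]<100),None))
E
python3 m.py
```

```text
[0.5442 0.0846 0.1549] axial 13.243323554515017 n 4.6857233924171995 23.15
groove end 110.9 barrel 134 hex 96.9
```

carry_out(
  motion=[
    [[0,0.0006,0.0003],0],
    [[0,0.0012,0.0006],0],
    [[0,0.0018,0.0009],0],
    [[0,0.0024,0.0012],0],
    [[0,0.003,0.0015],0],
    [[0,0.0036,0.0018],0],
    [[0,0.0042,0.0021],0],
    [[0,0.0042,0.0021],0],
  ],
)

```text
time: 23.95
position: [0.5441, 0.086, 0.1563]
tool_rot: [3.135, -0.184, 0.004]
ft_force: [-0.1, -6.5, 7.2]
grip_width: 0.355
```

```bash
python3 m.py
```

```text
[0.5441 0.086  0.1563] axial 11.492979790073743 n -0.49943510749388054 24.0
groove end 112.6 barrel 135 hex 98.6
```

carry_out(
  motion=[
    [[-0.0002,-0.002,0.0035],0],
    [[-0.0004,-0.004,0.007],0],
    [[-0.0006,-0.006,0.0104],0],
    [[-0.0007,-0.0065,0.0113],0],
    [[-0.0007,-0.0065,0.0113],0],
  ],
)

```text
time: 24.5
position: [0.5415, 0.0818, 0.1653]
tool_rot: [3.136, -0.181, -0.003]
ft_force: [1.2, -1.5, -6.8]
grip_width: 0.352
```

```bash
python3 m.py
```

```text
[0.5415 0.0817 0.1653] axial -3.2807812124627014 n -1.4834727927877778 24.55
groove end 105.9 barrel 136 hex 92.5
```

carry_out(
  motion=[
    [[0.0002,0.002,-0.0035],0],
    [[0.0005,0.004,-0.007],0],
    [[0.0007,0.006,-0.0104],0],
    [[0.0009,0.0075,-0.013],0],
    [[0.001,0.0083,-0.0145],0],
    [[0.001,0.0083,-0.0145],0],
    [[0.001,0.0083,-0.0145],0],
    [[0.001,0.0083,-0.0145],0],
  ],
)

```text
time: 25.35
position: [0.5435, 0.0873, 0.1539]
tool_rot: [3.135, -0.184, 0.0]
ft_force: [-3.9, -7.8, 9.0]
grip_width: 0.351
```

```bash
cat >> m.py <<'E'
b=grab('scene'); cv2.imwrite('pics/sl.png',b['pixels']); np.savez('pics/sl.png.npz',**{k:np.array(v) for k,v in b.items()})
np.savez('pics/wl.png.npz',**{k:np.array(v) for k,v in w.items()})
E
python3 m.py; python3 -c "
from h import *
s=get_state();print(s['qd'],s['ft_force'])"
```

```text
[0.5435 0.0873 0.1539] axial 14.787265051548152 n 0.17174473532043244 25.4
groove end 114.8 barrel 130 hex 101.0
[-0.00105041 -0.00091907  0.00014235 -0.00014851  0.00050079  0.00135028
 -0.00053961] [-3.58335377 -8.15180028  9.27535544]
```

carry_out(
  motion=[
    [[-0.0008,0,0],0],
    [[-0.0015,0.0001,-0.0002],0],
    [[-0.0015,0.0001,-0.0002],0],
    [[-0.0015,0.0001,-0.0002],0],
    [[-0.0015,0.0001,-0.0002],0],
  ],
)

```text
time: 25.95
position: [0.543, 0.0873, 0.1541]
tool_rot: [3.135, -0.184, 0.004]
ft_force: [-1.9, -7.7, 8.4]
grip_width: 0.351
```

```bash
python3 m.py; python3 - <<'E'
from h import *
a=load('s4.png')['pixels'];b=load('sl.png')['pixels']
# bearing bore / front foot patch (scene crop origin 297,148, scale .325)
ga,gb=[cv2.cvtColor(x,cv2.COLOR_BGR2GRAY).astype(np.float32) for x in(a,b)]
for n,(x,y,w,h) in dict(bore=(358,208,22,18),front=(376,212,20,22),stop=(395,195,26,50)).items():
    r=cv2.matchTemplate(gb[y-6:y+h+6,x-6:x+w+6],ga[y:y+h,x:x+w],cv2.TM_CCOEFF_NORMED); i=np.unravel_index(r.argmax(),r.shape)
    dx,dy=[0,0]
    def sub(l,c,u): return (l-u)/(2*(l-2*c+u))
    if 0<i[0]<12 and 0<i[1]<12: dy=sub(r[i[0]-1,i[1]],r[i],r[i[0]+1,i[1]]);dx=sub(r[i[0],i[1]-1],r[i],r[i[0],i[1]+1])
    print(n,'shift px',round(i[1]-6+dx,2),round(i[0]-6+dy,2),'score',r.max().round(3))
wl=load('wl.png'); 
w=cv2.cvtColor(wl['pixels'],cv2.COLOR_BGR2GRAY)
for c in(290,322,355): print(c,w[0:60,c].tolist())
E
```

```text
[0.5429 0.0873 0.1541] axial 14.880075115124072 n -0.4214407622892118 26.0
groove end 114.8 barrel 130 hex 100.8
bore shift px -0.35 -0.76 score 0.941
front shift px 0.05 -0.1 score 0.987
stop shift px -0.0 0.01 score 1.0
290 [77, 77, 77, 76, 77, 77, 75, 75, 74, 74, 75, 75, 76, 78, 79, 80, 81, 81, 81, 80, 80, 81, 79, 85, 120, 138, 142, 142, 143, 140, 138, 136, 135, 137, 139, 141, 143, 142, 140, 139, 137, 136, 138, 138, 139, 141, 142, 141, 141, 139, 137, 136, 134, 134, 134, 137, 140, 144, 148, 151]
322 [49, 51, 53, 55, 56, 56, 57, 56, 56, 51, 42, 39, 42, 42, 43, 44, 50, 74, 85, 85, 86, 86, 86, 86, 88, 86, 86, 88, 87, 87, 87, 87, 87, 87, 89, 103, 111, 113, 112, 111, 101, 81, 74, 76, 79, 81, 83, 84, 84, 86, 86, 87, 87, 88, 88, 89, 90, 92, 94, 97]
355 [75, 76, 77, 77, 76, 75, 74, 74, 75, 77, 76, 76, 75, 75, 76, 77, 78, 80, 81, 81, 80, 78, 78, 77, 82, 118, 135, 137, 138, 139, 139, 140, 140, 141, 143, 143, 144, 143, 141, 139, 140, 140, 141, 140, 140, 138, 137, 135, 135, 135, 136, 139, 139, 139, 139, 138, 140, 141, 145, 147]
```

```bash
python3 - <<'E'
from h import *
a=load('s4.png');b=load('sl.png')
ga,gb=[cv2.cvtColor(x['pixels'],cv2.COLOR_BGR2GRAY) for x in(a,b)]
for n,(x,y,w,h) in dict(bore=(360,208,16,15),rear=(338,203,16,18),foot=(340,208,50,26)).items():
    pa,pb=[np.float32(g[y:y+h,x:x+w]) for g in (ga,gb)]
    M=np.eye(2,3,dtype=np.float32); c,M=cv2.findTransformECC(pa,pb,M,cv2.MOTION_TRANSLATION); print(n,c,M[:,2])
w=cv2.cvtColor(load('wl.png')['pixels'],cv2.COLOR_BGR2GRAY).astype(int)
for r in(45,60,75,90,105,115): 
    row=w[r]; L=next(c for c in range(285,310) if row[c]<115); R=next(c for c in range(362,330,-1) if row[c]<115); print(r,L,R,(L+R)/2)
s=get_state();print(s['time'],s['tool_rot'])
E
```

```text
bore 0.9835708617061554 [-0.22468247 -0.84644943]
rear 0.8740086474757648 [ 0.61969507 -1.7367375 ]
foot 0.9886790113673133 [-0.16291699 -0.8119102 ]
45 300 348 324.0
60 300 348 324.0
75 305 342 323.5
90 304 341 322.5
105 299 347 323.0
115 298 344 321.0
26.05 [ 3.13486248 -0.18448149  0.00359788]
```

```bash
python3 m.py; python3 -c "
from bench import ticket
print(ticket.close_job())"
```

```text
[0.543  0.0873 0.1541] axial 14.987350141646456 n -0.6045678835524555 26.1
groove end 114.8 barrel 130 hex 100.8
the job is handed in; nothing more can be done
None
```

I handed the job in at 26 s with the bearing against the stop and the coupler snapped onto the nipple. The barrel was held down about 11 mm of its 12 mm stroke, still gripped at 60 N; no verdict came back.

**What I did:**
- **Bearing:** I gripped the front of the foot, slid it square onto the stop and pressed until I felt about 13 N.
- **Gun tilt:** the moves only allow turning about the vertical. So I drew the gun partly out of its rest and levered it against the rim of the hole until it sat at about 31° in the fingers. Then I carried it to the nipple and pushed along its axis.

**Last checks:**
- **Coupler:** I saw no clear force drop when it snapped. On a trial pull-back it held about 3 N of tension, so I take it as locked on.
- **Stroke:** the picture gives about 11 mm, and the push of about 15 N along the axis is close to the spring's 14.6 N at the end of the stroke. A rough estimate from tool and nipple positions gave only about 8 mm. I trusted the picture and the force.
- **Gun angle:** about 31–32° against the nipple's 30°.
- **Bearing position:** its nose did not move measurably from the stop. Its rear end shifted roughly 3–4 mm sideways while I was pushing, leaving it an estimated 0.045 rad out of square (limit 0.11).
- **Other things:** I never went near the spanner, old ring, jar or tip box, but did not recheck them in a picture at the end.

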